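Click the harness tester's knob to program three and start it

ROBOT

A 6-joint arm with a two-finger parallel gripper is mounted at the origin on a cart in front of the work surface, level with it; the furniture and walls round the work are solid. World frame = base frame: x ahead of the robot, y to its left, z up, the work surface at z = 0. Lengths are in m, angles in rad, forces in N, time in s.
With the tool pointing down it reaches from about 0.375 to 0.9 m from the base axis. Payload 3.1 kg.
Tool frame: the origin (TCP) lies at the very end of the fingers, on their centre line; the grasp point (between the pads) lies 19 mm behind it; x points along the fingers, y is the direction in which the jaws open and shut, and the axes are right-handed (so a half turn about x gives the same grasp; the last joint's range is limited). The gripper opens to 85 mm and grips with 20 to 120 N. Pads are 22 mm wide; open, the fingers measure 114 mm over their backs; the gripper's body (76 mm by 85 mm) begins 54 mm behind the grasp point. The pads swing forward as they close: fully open they stand 13 mm farther back than shut.
Start: joints at [0.954, 0.527, 1.433, -0, 1.181, -0.178], TCP at [0.265, 0.566, 0.231] pointing down, gripper open.
Joint ranges: [-3.08, 3.08], [-0.75, 2.2], [0.22, 2.44], [-1.43, 4.57], [0, 2.65], [-2.85, 2.85]. Speed limits (rad/s): [2.79, 2.79, 3.14, 3.14, 3.14, 3.14].

INTERFACE

Orientations are given as a unit quaternion [x, y, z, w].
In Python, from station import sense, snapshot, camera_model, sign_off gives the robot as it stands.
- The arm moves only by the tool step_arm, never from a script. Its argument "increments" is one flat list of numbers, 5 for each row, row after row: the shift along the tool's x, y, z in units of 60 mm (1.0 is 60 mm), then the turn about the tool's x in units of 5 degrees (1.0 is 5 degrees), then the closure, from 0 (fully open) to 1 (shut). A call has exactly 5 rows; each row is the pose to reach, as a shift and turn from the pose measured when the call began, along the tool's axes at that moment; what a row does not reach only later rows make up. A row lasts 1/8 s, in which the tool goes at most 62.5 mm and 10.7 degrees, less where a joint would pass 70% of its speed; a pose out of reach is approached as far as the arm can. A call with a gripper value outside its range is refused whole. The fingers move at their own pace and stop on an object; "grip_force" is the grip in N (left out, the last holds). Time passes only in rows, so rows that repeat a pose let the fingers close, or fill a call up. It gives the time, the measured TCP pose, the force and the opening at its end, in the units of the state.
- sense(): the state, without advancing time (a new reading comes with each control period).
- snapshot(name): name is "scene" or "top" or "wrist"; returns the picture (480x640x3 uint8, blue, green, red); there is no depth.
- camera_model(name): a dict with "vertical_fov" (degrees; the focal length in pixels is half the picture's height over the tangent of half this angle, whatever the lens; pixels are square), "cx", "cy" (the principal point, pixels), "R" (3x3) and "t" (3): a world point X has camera coordinates R X + t. Camera axes: x right, y down, z forward; pixel columns grow to the right and rows downward; lengths in m; the calibration is good to about 2 mm. A picture is of the moment at which its call begins: read the wrist's pose just before it. camera_model takes no time and is no camera call; for the wrist camera it gives the pose at the moment of the call.
- sign_off(): hands the job in, once; it reports no verdict.
The state is a dict: "t": time; "q": joint angles; "qd": joint speeds; "tau": joint torques, N m; "tcp_pos": TCP position; "tool_rot": TCP orientation; "force": force on the tool from outside, world axes, zero at the start; "ft_torque": the same for the moment, N m; "finger_gap": opening from 0.0 (shut) to 1.0 (fully open).
Only numpy, scipy, OpenCV 4.12 (cv2) and the standard library are available. Lean on these libraries where they do the work, as an engineer would, in place of code of your own. Each camera call takes 0.05 s, during which the arm holds its last target. There are 200 camera calls.

TASK

Set the harness tester to program three: with a fingertip, gently turn its big knurled knob, without gripping it, until it clicks into place with its white pointer line at the row of three dots. Then press the round start key beside it all the way down and let it come up again. Only touch things: leave the connector hood on the tester and everything on the bench around it where it is.

Things in the scene. Friction and masses are not known exactly. Their poses are not given: they have to be found in the camera images.
- tester: Harness tester: immovable flat grey box, black top panel, 160 (x) by 200 (y) by 50 mm high. Origin at the centre of its underside, z up, x from the front (row of five sockets) to the back. On the panel: knob axis at x -32, y +25 mm; start key at x -45, y -62 mm; radial rows of 1, 2, 3 and 4 white dots, clockwise, behind the knob, 57 to 78 mm from its axis.
- selector (a joint): Knob angle in rad, growing clockwise seen from above. It clicks into a notch every 45 degrees: 0 (one dot), 0.785 (two), 1.571 (three), 2.356 (four); stops at -0.12 and 2.48. The hump half way between notches takes up to 0.036 N m; past it the knob snaps on by itself, to within 0.04 rad of the notch. Starts in the notch of one dot.
- knob_top (a point): Centre of the knob's flat top, on its vertical axis, 65.5 mm above the bench. A black disc over a flat bright ring, 76 mm across, 12 mm high, rim knurled, underside 3.5 mm above the panel. A fingertip pressed on the top away from the centre and moved round the axis turns it; so does stroking the rim. Rigid when pressed down; about 10 N on its top turns it without slipping.
- pointer_tip (a point): Outer end of the white pointer line (22 by 4 mm) on the knob's top, 36 mm from the axis. From the axis the pointer lies at the angle 1.178 minus the joint value, counterclockwise from the tester's x axis.
- dots3 (a point): Middle dot of the row of three white dots on the panel, 64 mm from the knob's axis: the pointer is to point here.
- start_key (a joint): Travel of the start key in m: 0 up, 0.006 fully down; its spring needs about 5 N to hold it fully down and brings it up again.
- start_key_top (a point): Centre of the top of the start key, a round grey push button 24 mm in diameter in a steel collar on the panel; pressed straight down.
- dsub_hood: Black connector hood half, 39 x 45 x 12 mm, lying loose on the tester's panel behind the start key; origin at the centre of its underside. Leave it.
- trim_pot_box: Round grey tin, 59 mm in diameter, 24 mm high, loose on the bench; origin at the centre of its underside. Leave it.
- flux_bottle: Small bottle with a pointed cap, 33 mm wide, 94 mm high, standing loose; origin at the centre of its underside. Leave it.
- connector: Short round metal connector shell, 26 x 29 x 25 mm, lying loose on its side; origin at the centre of its underside. Leave it.
- marker: Marker pen, 14 mm thick, 135 mm long, lying loose; origin at the centre of the underside. Leave it.
- battery: Small block battery, 18 x 27 x 48 mm, standing loose; origin at the centre of its underside. Leave it.

How it is judged:
On the way, in this order (a step that is already met when the one before it is completed fails the run):
1. the knob is let go and rests in the notch of three dots, with the start key up (value of joint selector between 1.45 and 1.69 rad and velocity of joint selector between -0.1 and 0.1 rad/s and contact force between each of the arm, the fingers and selector below 0.1 N and value of joint start_key below 0.0015 m), for 0.2 s.
2. the start key is pressed down (value of joint start_key above 0.0045 m and value of joint selector between 1.45 and 1.69 rad), for 0.05 s.
3. the start key has come up again (value of joint start_key below 0.0015 m), for 0.1 s.
At the end, for the whole second after the job is handed in: The knob is in the notch of three dots (1.45 to 1.69 rad), the start key was pressed at least 4.5 mm after that and is up again (within 1.5 mm), and the loose things lie within 15 mm (connector hood), 30 mm (marker) or 20 mm (the others) of where they were (value of joint selector between 1.45 and 1.69 rad and value of joint start_key below 0.0015 m and distance of dsub_hood from where it was at the start of the episode below 0.015 m and distance of each of trim_pot_box, flux_bottle, connector, battery from where it was at the start of the episode below 0.02 m and distance of marker from where it was at the start of the episode below 0.03 m); the robot touches nothing.
It fails at once if the start key is pressed while the knob is not in the notch of three dots (value of joint start_key above 0.003 m and (value of joint selector below 1.45 rad or value of joint selector above 1.69 rad)).
It fails at once if the knob is gripped: the fingers reach down around it (horizontal distance between the grasp point and knob_top below 0.02 m and z of the grasp point in the frame of knob_top below 0.003 m).
It fails at once if the knob is pressed or squeezed hard, with more than 40 N (contact force between the fingers and selector above 40 N).
It fails at once if a loose thing is lifted, carried or pushed away (distance of dsub_hood from where it was at the start of the episode above 0.03 m or distance of any of trim_pot_box, flux_bottle, connector, battery from where it was at the start of the episode above 0.04 m or distance of marker from where it was at the start of the episode above 0.05 m).
It also fails if it takes over 40 s, if anything falls off the work surface, if the arm or the gripper's body presses on something with over 40 N, if the wrist force passes 120 N, or if a joint passes its speed limit or range.

## Working session

There is one attempt and no reset: what is moved stays moved. The work goes in short steps, Python scripts to look and compute and a tool call to move; the robot and the scene stay as the last step left them, time stands still between calls to the robot, and variables do not carry over. Pictures are saved under pics/ and viewed, about 8 in all and at most 12, crops included, and the job is handed in when it is done.

Besides the shell and the picture viewer there is one more tool, called after "Request:" by a JSON object that holds its "op" and its "data". step_arm: Moves the arm, as the interface text tells. Its arguments: {"type":"object","properties":{"increments":{"type":"array","items":{"type":"number"}},"grip_force":{"type":"number"}},"required":["increments"]}

```bash
mkdir -p pics; ls; python3 - <<'E'
from station import *
import cv2,json
s=sense();print(s)
for n in("scene","top"):
    cv2.imwrite(f"pics/{n}0.png",snapshot(n));print(n,camera_model(n))
E
```

```text
pics
{'t': 0.0, 'q': array([ 9.53480509e-01,  5.28526486e-01,  1.43392077e+00, -4.38879045e-05,
        1.18141192e+00, -1.78511927e-01]), 'qd': array([ 1.16397562e-03, -1.15732368e-03, -1.26319013e-03, -1.05663633e-03,
       -4.38481070e-05,  4.70613987e-04]), 'tau': array([-1.32658646e-03, -4.42361748e+01, -1.78018463e+01, -3.28031347e-04,
        8.85247980e-03,  2.59861423e-06]), 'tcp_pos': array([0.26509478, 0.56518341, 0.2302907 ]), 'tool_rot': array([ 0.15314877,  0.690454  , -0.15463735,  0.68985942]), 'force': array([0.32949676, 0.0862441 , 0.22094784]), 'ft_torque': array([-0.0035852 , -0.02499507,  0.01858287]), 'finger_gap': 1.0004350008260958}
scene {'vertical_fov': 50.484291678540515, 'cx': 320.8729935782902, 'cy': 237.93634699184355, 'R': array([[ 0.60216081, -0.79827555,  0.01258994],
       [-0.45255509, -0.35428091, -0.81833913],
       [ 0.65772049,  0.48707411, -0.57459774]]), 't': array([-0.30029474,  0.33343443,  0.63075563])}
top {'vertical_fov': 54.98245759500625, 'cx': 309.0905220110966, 'cy': 234.35228084021398, 'R': array([[ 0.05843333, -0.99828955, -0.00187694],
       [-0.97291646, -0.05652674, -0.22413899],
       [ 0.22364952,  0.01492329, -0.97455538]]), 't': array([0.00108503, 0.54291916, 0.79126711])}
```

View pics/top0.png

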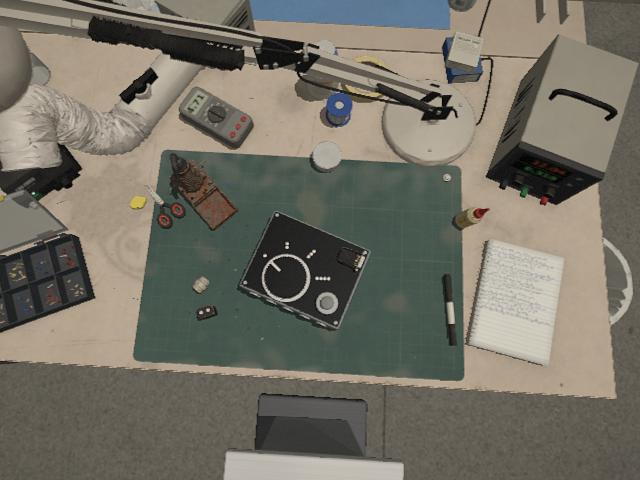

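View pics/scene0.png

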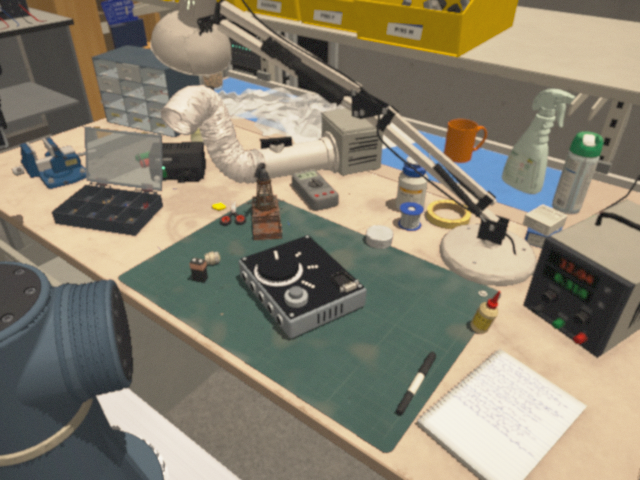

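The top view shows the tester at about (305,270), the knob ring centred at about (285,278), the key at (326,302) and the hood at (352,258). The scene view agrees. Next I'll measure these points.

```bash
cat > h.py <<'E'
import numpy as np,cv2
from station import *
def K(m): f=240/np.tan(np.radians(m["vertical_fov"]/2)); return f,m["cx"],m["cy"]
def ray(m,u,v,z):
    f,cx,cy=K(m);C=-m["R"].T@m["t"];d=m["R"].T@np.array([(u-cx)/f,(v-cy)/f,1]);return C+d*(z-C[2])/d[2]
def proj(m,X):
    f,cx,cy=K(m);c=m["R"]@np.array(X)+m["t"];return np.array([f*c[0]/c[2]+cx,f*c[1]/c[2]+cy])
E
python3 - <<'E'
from h import *
m=camera_model("top");im=cv2.imread("pics/top0.png")
print("base px",proj(m,[0,0,0]),"tcp px",proj(m,[.265,.566,.23]))
g=cv2.cvtColor(im,cv2.COLOR_BGR2GRAY);
x0,y0=235,205
c=g[y0:335,x0:375];_,b=cv2.threshold(c,120,255,cv2.THRESH_BINARY)
n,l,st,ce=cv2.connectedComponentsWithStats(b)
for i in range(1,n):
    if st[i,4]>3: 
        P=ce[i]+[x0,y0];print(st[i,4],st[i,2:4],P.round(1),ray(m,*P,.05).round(4),ray(m,*P,.0655).round(4))
        if st[i,4]>200:
            ys,xs=np.where(l==i);print("  ell",cv2.fitEllipse(np.c_[xs+x0,ys+y0].astype(np.float32)))
cv2.imwrite("pics/top_crop.png",cv2.resize(im[205:335,235:375],None,fx=5,fy=4.5,interpolation=cv2.INTER_CUBIC)[:, :800])
E
```

```text
base px [309.72295563 550.80509699] tcp px [-89.68236453 380.7790863 ]
7 [3 3] [277.  214.7] [0.5792 0.0958 0.05  ] [0.575  0.0944 0.0655]
9 [4 3] [286.7 243.1] [0.5254 0.0737 0.05  ] [0.5222 0.0727 0.0655]
9 [4 3] [286.7 246.9] [0.5182 0.0732 0.05  ] [0.5152 0.0722 0.0655]
27 [9 8] [311.  253.5] [0.5084 0.0273 0.05  ] [0.5055 0.0271 0.0655]
13 [4 4] [364.5 252.4] [ 0.5163 -0.0718  0.05  ] [ 0.5132 -0.0702  0.0655]
11 [ 5 11] [367.1 257. ] [ 0.5078 -0.077   0.05  ] [ 0.505  -0.0752  0.0655]
10 [4 3] [264.5 255.2] [0.5002 0.1132 0.05  ] [0.4974 0.1115 0.0655]
441 [48 48] [286.6 277.8] [0.4605 0.0693 0.05  ] [0.4585 0.0684 0.0655]
  ell ((285.6629943847656, 277.871337890625), (43.93412780761719, 46.14150619506836), 53.55205535888672)
47 [10 12] [360.5 261.6] [ 0.4985 -0.0651  0.05  ] [ 0.4958 -0.0635  0.0655]
4 [3 2] [356.  260.2] [ 0.5005 -0.0567  0.05  ] [ 0.4978 -0.0553  0.0655]
63 [25 59] [351.8 293.7] [ 0.4385 -0.0513  0.05  ] [ 0.4369 -0.05    0.0655]
4 [2 2] [356.5 269.5] [ 0.4833 -0.0582  0.05  ] [ 0.4809 -0.0568  0.0655]
38 [15  3] [322.2 278.1] [0.4637 0.0041 0.05  ] [0.4616 0.0044 0.0655]
10 [4 3] [244.8 282. ] [0.4484 0.1452 0.05  ] [0.4466 0.1429 0.0655]
14 [9 5] [254.9 293.9] [0.4277 0.125  0.05  ] [0.4263 0.123  0.0655]
317 [22 22] [327.2 302.6] [ 0.4197 -0.0073  0.05  ] [ 0.4184 -0.0068  0.0655]
  ell ((326.5751647949219, 302.8038635253906), (18.127056121826172, 18.22821807861328), 117.84850311279297)
13 [9 4] [270.8 301.2] [0.4162 0.0949 0.05  ] [0.415  0.0935 0.0655]
13 [9 5] [287.8 308.8] [0.4045 0.0633 0.05  ] [0.4035 0.0625 0.0655]
5 [5 3] [308.  314.8] [0.3959 0.0261 0.05  ] [0.3951 0.026  0.0655]
13 [9 4] [305.2 316.5] [0.3925 0.0309 0.05  ] [0.3918 0.0307 0.0655]
12 [8 4] [321.8 323.8] [0.3816 0.0004 0.05  ] [0.381  0.0008 0.0655]
10 [4 4] [335.3 322.3] [ 0.3855 -0.0236  0.05  ] [ 0.3849 -0.0228  0.0655]
7 [5 5] [337.3 326.3] [ 0.3787 -0.0275  0.05  ] [ 0.3782 -0.0266  0.0655]
```

View pics/top_crop.png

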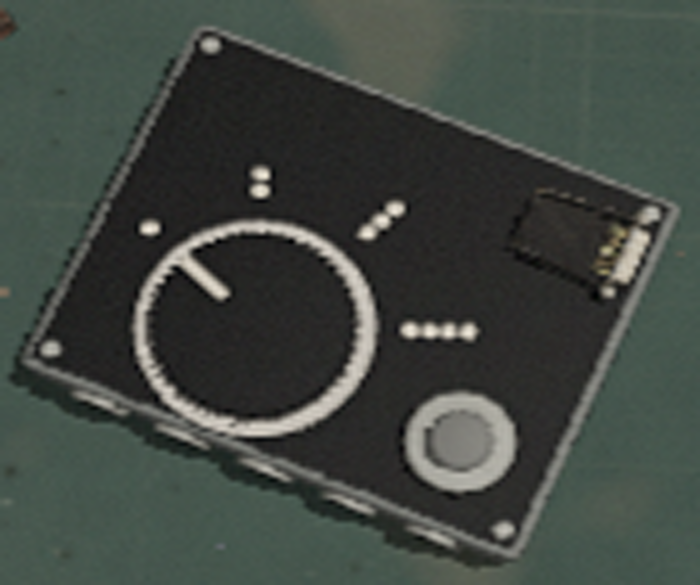

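The pieces agree. The screws give a tester yaw of about -20.6°. The knob is near (0.460, 0.070) and the key near (0.419, -0.006). The three-dot row is 64.5 mm from the knob axis, against 64 mm given. Next I'll work out the move in tool axes.

```bash
cat >> h.py <<'E'
from scipy.spatial.transform import Rotation as Ro
def inc(*pts):
    s=sense();R=Ro.from_quat(s["tool_rot"]).as_matrix()
    print("t",round(s["t"],2),"tcp",s["tcp_pos"].round(4),"F",s["force"].round(2),"gap",round(s["finger_gap"],2),"q",s["q"].round(2))
    for p in pts: print(np.round(p,4),"->",(R.T@(np.array(p)-s["tcp_pos"])/.06).round(3))
KN=np.array([.460,.070,.0655]);KEY=np.array([.419,-.0065,.06])
E
python3 - <<'E'
from h import *
inc([.40,.25,.22],[.46,.095,.13])
print(Ro.from_quat(sense()["tool_rot"]).as_matrix().round(3))
E
```

```text
t 0.1 tcp [0.2651 0.5653 0.2304] F [-0.16 -0.28 -0.11] gap 1.0 q [ 0.95  0.53  1.43  0.    1.18 -0.18]
[0.4  0.25 0.22] -> [ 0.18  -3.801  4.268]
[0.46  0.095 0.13 ] -> [ 1.682 -5.712  6.271]
[[-0.001  0.425  0.905]
 [-0.002  0.905 -0.425]
 [-1.    -0.002 -0.   ]]
```

Request:
{"op": "step_arm", "data": {"increments": [0.1,-1,1.1,0,1,0.18,-2,2.2,0,1,0.18,-2.9,3.2,0,1,0.18,-3.8,4.2,0,1,0.18,-3.8,4.2,0,1], "grip_force": 20}}

```text
t: 0.72
tcp_pos: [0.3859, 0.2758, 0.2201]
tool_rot: [0.153, 0.69, -0.154, 0.69]
force: [1.1, 0.6, -0.5]
finger_gap: -0.001
```

```bash
python3 - <<'E'
from h import *
inc([.46,.095,.13],[.46,.095,.09])
E
```

```text
t 0.72 tcp [0.3859 0.2758 0.2201] F [ 1.13  0.62 -0.5 ] gap -0.0 q [ 0.38  0.34  1.81 -0.    0.99 -0.75]
[0.46  0.095 0.13 ] -> [ 1.505 -2.201  2.397]
[0.46  0.095 0.09 ] -> [ 2.172 -2.199  2.397]
```

Request:
{"op": "step_arm", "data": {"increments": [0.4,-0.7,0.8,0,1,0.9,-1.5,1.6,0,1,1.5,-2.2,2.4,0,1,1.9,-2.2,2.4,0,1,1.9,-2.2,2.4,0,1]}}

```text
t: 1.35
tcp_pos: [0.4591, 0.0933, 0.104]
tool_rot: [0.154, 0.692, -0.156, 0.688]
force: [-1.0, -0.0, 0.7]
finger_gap: -0.001
```

```bash
python3 - <<'E'
from h import *
for n in("wrist","scene"): cv2.imwrite(f"pics/{n}1.png",snapshot(n))
m=camera_model("wrist");print(proj(m,KN),proj(m,KEY),proj(m,sense()["tcp_pos"]))
r=.025
inc([.46,.095,.075],[.46,.095,.0655])
E
```

```text
[276.28923586 298.92482144] [114.40408066 286.31488363] [319.53590931 320.26142608]
t 1.45 tcp [0.4596 0.0952 0.1063] F [-1.17 -0.08 -0.28] gap 0.0 q [-0.03  0.54  1.93 -0.    0.68 -1.16]
[0.46  0.095 0.075] -> [0.521 0.002 0.009]
[0.46   0.095  0.0655] -> [0.68  0.002 0.009]
```

View pics/wrist1.png

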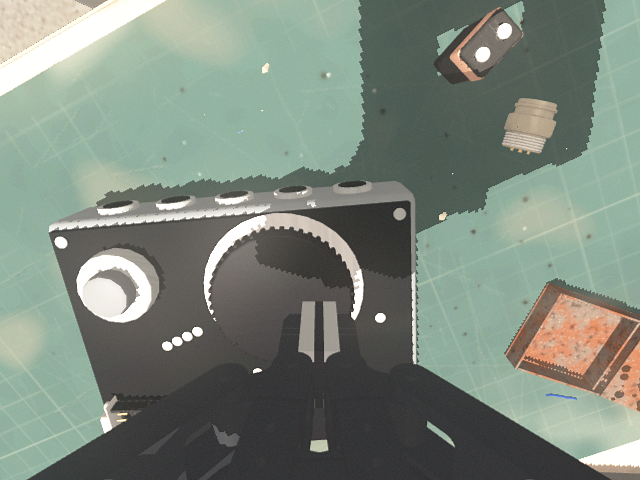

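The wrist view shows shut fingers over the knob's right-hand part. The ring spans about columns 204 to 364, and the key top is at about (108,296). I'll refine the knob centre from the ring here.

```bash
python3 - <<'E'
from h import *
m=camera_model("wrist");im=cv2.imread("pics/wrist1.png");g=cv2.cvtColor(im,cv2.COLOR_BGR2GRAY)
from scipy.optimize import least_squares
# outer ring edge: along rays from approx centre, outermost bright pixel on top face, upper-left arc
for lo,hi in((150,330),(170,300)):
    P=[]
    for a in np.radians(np.arange(lo,hi,4)):
        rr=np.arange(60,100,.5);u=282+rr*np.cos(a);v=292+rr*np.sin(a)
        k=g[v.round().astype(int),u.round().astype(int)]>130
        if k.any(): P.append(ray(m,u[k][-1],v[k][-1],.0655)[:2])
    P=np.array(P)
    s=least_squares(lambda p:np.hypot(*(P-p[:2]).T)-p[2],[.46,.07,.038],loss="soft_l1",f_scale=.001)
    print(len(P),s.x.round(4),np.abs(s.fun).max().round(4))
print("key",[ray(m,108,296,z).round(4) for z in(.055,.06,.065)])
sc=camera_model("scene");print(proj(sc,KN),proj(sc,KEY))
E
```

```text
43 [0.4458 0.0779 0.0393] 0.0206
33 [0.4515 0.0814 0.0437] 0.0055
key [array([ 0.4233, -0.0167,  0.055 ]), array([ 0.4223, -0.0129,  0.06  ]), array([ 0.4213, -0.0091,  0.065 ])]
[277.97283506 263.59155789] [296.2347019  294.78749506]
```

Request:
{"op": "step_arm", "data": {"increments": [0.2,0,0,0,1,0.4,0,0,0,1,0.57,0,0,0,1,0.6,0,0,0,1,0.6,0,0,0,1]}}

```text
t: 2.08
tcp_pos: [0.4594, 0.0952, 0.0701]
tool_rot: [0.153, 0.691, -0.155, 0.689]
force: [0.7, 0.1, 0.2]
finger_gap: 0.001
```

```bash
python3 - <<'E'
from h import *
cv2.imwrite("pics/wrist2.png",snapshot("wrist"))
inc([.46,.095,.0655])
m=camera_model("wrist");print(proj(m,KN),proj(m,KEY))
E
```

```text
t 2.12 tcp [0.4596 0.0952 0.0703] F [ 0.05 -1.11 -0.27] gap 0.0 q [-0.03  0.61  1.95 -0.    0.59 -1.16]
[0.46   0.095  0.0655] -> [ 0.08  -0.     0.008]
[267.59523688 337.04617021] [ 74.15942364 321.08752873]
```

View pics/wrist2.png

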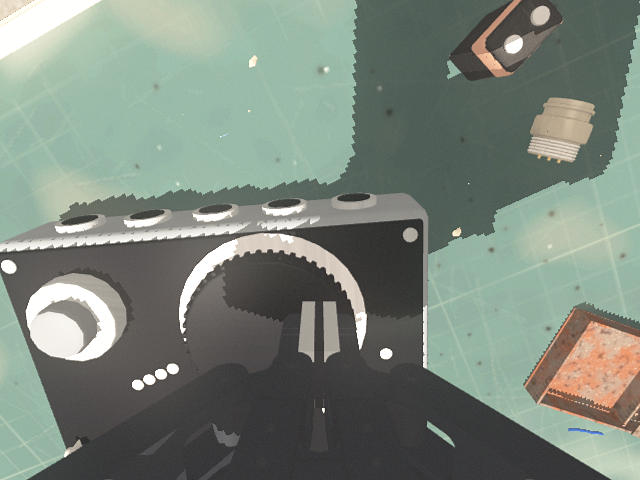

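The close view agrees: the black disc's centre is about (271,335), against a predicted (268,337). The fingertips are over the disc, 25 mm off the axis. Next I'll press gently.

Request:
{"op": "step_arm", "data": {"increments": [0.04,0,0,0,1,0.08,0,0,0,1,0.1,0,0,0,1,0.11,0,0,0,1,0.11,0,0,0,1]}}

```text
t: 2.75
tcp_pos: [0.4601, 0.0952, 0.0654]
tool_rot: [0.154, 0.69, -0.155, 0.69]
force: [-2.3, -0.0, 16.2]
finger_gap: 0.002
```

```bash
python3 - <<'E'
from h import *
inc([.46,.095,.0655])
E
```

```text
t 2.75 tcp [0.4601 0.0952 0.0654] F [-2.27 -0.02 16.19] gap 0.0 q [-0.03  0.62  1.95 -0.    0.57 -1.16]
[0.46   0.095  0.0655] -> [-0.002 -0.003  0.   ]
```

```bash
python3 - <<'E'
from h import *
inc(*[[.46+.0252*np.cos(a),.07+.0252*np.sin(a),.064] for a in np.radians([80,70,60,50,40])])
E
```

```text
t 2.75 tcp [0.4601 0.0952 0.0654] F [-2.27 -0.02 16.19] gap 0.0 q [-0.03  0.62  1.95 -0.    0.57 -1.16]
[0.4644 0.0948 0.064 ] -> [0.023 0.025 0.067]
[0.4686 0.0937 0.064 ] -> [0.023 0.038 0.14 ]
[0.4726 0.0918 0.064 ] -> [0.023 0.038 0.213]
[0.4762 0.0893 0.064 ] -> [0.023 0.025 0.285]
[0.4793 0.0862 0.064 ] -> [0.023 0.001 0.354]
```

Request:
{"op": "step_arm", "data": {"increments": [0.023,0.025,0.067,0,1,0.023,0.038,0.14,0,1,0.023,0.038,0.213,0,1,0.023,0.025,0.285,0,1,0.023,0.001,0.354,0,1]}}

```text
t: 3.38
tcp_pos: [0.4801, 0.0862, 0.0654]
tool_rot: [0.154, 0.689, -0.154, 0.691]
force: [-1.8, 1.1, 12.7]
finger_gap: 0.0
```

```bash
python3 - <<'E'
from h import *
cv2.imwrite("pics/wrist3.png",snapshot("wrist"))
im=snapshot("top");cv2.imwrite("pics/top3.png",cv2.resize(im[205:335,235:375],None,fx=4,fy=4))
inc(*[[.46+.0252*np.cos(a),.07+.0252*np.sin(a),.064] for a in np.radians([30,20,10,0,-5])])
E
```

```text
t 3.48 tcp [0.4805 0.0859 0.0654] F [-0.8  -0.78 12.02] gap -0.0 q [-0.05  0.63  1.91 -0.    0.6  -1.18]
[0.4818 0.0826 0.064 ] -> [ 0.024 -0.04   0.044]
[0.4837 0.0786 0.064 ] -> [ 0.024 -0.087  0.1  ]
[0.4848 0.0744 0.064 ] -> [ 0.024 -0.143  0.147]
[0.4852 0.07   0.064 ] -> [ 0.024 -0.206  0.184]
[0.4851 0.0678 0.064 ] -> [ 0.024 -0.24   0.198]
```

View pics/wrist3.png

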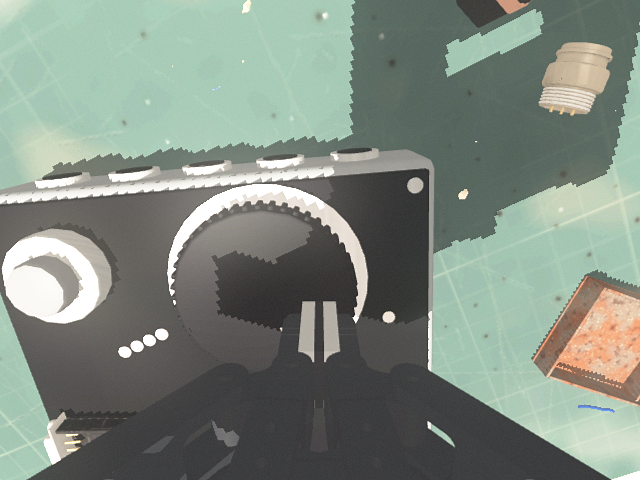

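The pointer is hidden behind the gripper. The force is steady at 12 N with little side load, so I'll continue the arc.

Request:
{"op": "step_arm", "data": {"increments": [0.024,-0.04,0.044,0,1,0.024,-0.087,0.1,0,1,0.024,-0.143,0.147,0,1,0.024,-0.206,0.184,0,1,0.024,-0.206,0.184,0,1]}}

```text
t: 4.1
tcp_pos: [0.4864, 0.0697, 0.0654]
tool_rot: [0.154, 0.688, -0.155, 0.692]
force: [-0.8, -0.9, 11.8]
finger_gap: -0.004
```

Request:
{"op": "step_arm", "data": {"increments": [-0.3,0,0,0,1,-0.8,0,0,0,1,-1.6,-0.5,-0.5,0,1,-1.8,1.5,-1.5,0,1,-1.8,1.9,-1.8,0,1]}}

```text
t: 4.72
tcp_pos: [0.441, 0.1802, 0.1715]
tool_rot: [0.156, 0.687, -0.156, 0.693]
force: [1.0, -0.3, -0.4]
finger_gap: -0.002
```

```bash
python3 - <<'E'
from h import *
im=snapshot("top");cv2.imwrite("pics/top4.png",cv2.resize(im[205:335,200:375],None,fx=4,fy=4))
inc(KN,KEY)
E
```

```text
t 4.78 tcp [0.4392 0.1879 0.1718] F [0.26 3.43 0.17] gap 0.01 q [ 0.17  0.42  1.86  0.    0.85 -0.97]
[0.46   0.07   0.0655] -> [ 1.767 -1.643  1.137]
[ 0.419  -0.0065  0.06  ] -> [ 1.849 -3.088  1.058]
```

View pics/top4.png

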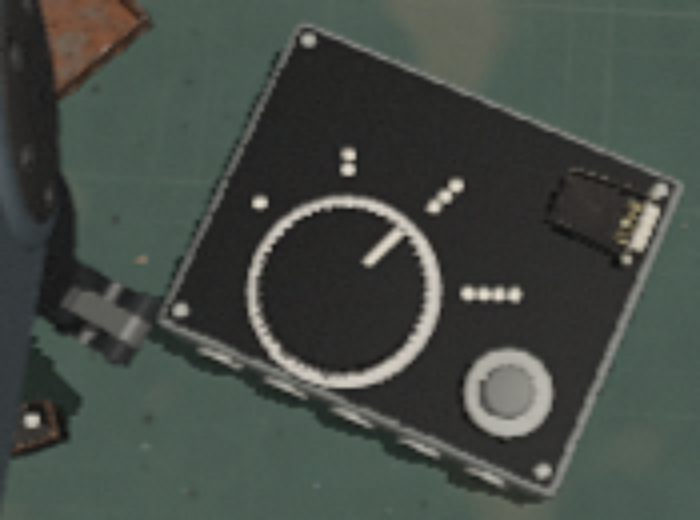

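The pointer lies straight on the three-dot row: the pointer line, the knob centre and the row are all at about 43.5° in the crop. The knob is free and settled. Next is the key.

Request:
{"op": "step_arm", "data": {"increments": [0,-0.9,0.3,0,1,0,-1.8,0.6,0,1,0.3,-2.6,0.9,0,1,0.8,-3.09,1.06,0,1,1.1,-3.09,1.06,0,1]}}

```text
t: 5.4
tcp_pos: [0.4184, -0.0089, 0.104]
tool_rot: [0.157, 0.687, -0.153, 0.692]
force: [1.1, 0.7, -0.0]
finger_gap: -0.002
```

Request:
{"op": "step_arm", "data": {"increments": [0,0,0,0,1,0,0,0,0,1,0,0,0,0,1,0,0,0,0,1,0,0,0,0,1]}}

```text
t: 6.02
tcp_pos: [0.4186, -0.0087, 0.1044]
tool_rot: [0.157, 0.687, -0.153, 0.693]
force: [0.1, -0.5, 0.3]
finger_gap: 0.004
```

```bash
python3 - <<'E'
from h import *
cv2.imwrite("pics/wrist5.png",snapshot("wrist"))
inc(KEY+[0,0,.015],KEY)
m=camera_model("wrist")
for z in(.055,.06,.065,.07):print(z,proj(m,[*KEY[:2],z]))
E
```

```text
t 6.08 tcp [ 0.4186 -0.0088  0.1043] F [ 0.54  1.06 -0.01] gap 0.0 q [-0.29  0.5   2.06  0.01  0.57 -1.43]
[ 0.419  -0.0065  0.075 ] -> [ 0.488  0.034 -0.013]
[ 0.419  -0.0065  0.06  ] -> [ 0.738  0.032 -0.014]
0.055 [322.93518746 271.19057334]
0.06 [323.09799378 275.04511833]
0.065 [323.26853878 279.08288184]
0.07 [323.44738768 283.31724534]
```

View pics/wrist5.png

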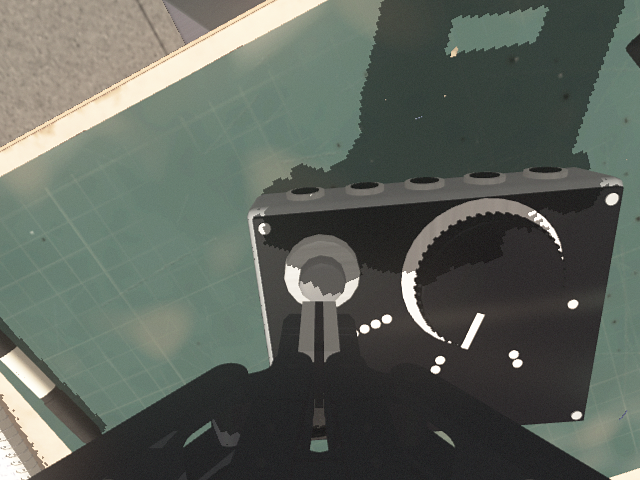

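The key is centred at about (322,279), matching a top height of about 0.065. The pointer still lies at the three dots. Next I'll descend.

Request:
{"op": "step_arm", "data": {"increments": [0.2,0.03,-0.01,0,1,0.4,0.03,-0.01,0,1,0.58,0.03,-0.01,0,1,0.62,0.03,-0.01,0,1,0.64,0.03,-0.01,0,1]}}

```text
t: 6.7
tcp_pos: [0.4188, -0.0067, 0.0659]
tool_rot: [0.157, 0.687, -0.153, 0.692]
force: [-2.5, 0.0, 13.7]
finger_gap: 0.003
```

Request:
{"op": "step_arm", "data": {"increments": [0.02,0,0,0,1,0.04,0,0,0,1,0.06,0,0,0,1,0.08,0,0,0,1,0.08,0,0,0,1]}}

```text
t: 7.32
tcp_pos: [0.4188, -0.0067, 0.0652]
tool_rot: [0.156, 0.686, -0.153, 0.694]
force: [-6.7, 1.0, 53.2]
finger_gap: -0.002
```

A hard stop at z 0.0655 gave 53 N, more than I wanted. I'll back off slowly and watch for the spring force, to tell the key bottoming out from the tip sitting on the collar.

Request:
{"op": "step_arm", "data": {"increments": [-0.02,0,0,0,1,-0.02,0,0,0,1,-0.03,0,0,0,1,-0.03,0,0,0,1,-0.03,0,0,0,1]}}

```text
t: 7.95
tcp_pos: [0.4188, -0.0066, 0.0667]
tool_rot: [0.156, 0.686, -0.153, 0.694]
force: [-0.8, -0.4, 4.0]
finger_gap: -0.002
```

Request:
{"op": "step_arm", "data": {"increments": [-0.03,0,0,0,1,-0.03,0,0,0,1,-0.03,0,0,0,1,-0.03,0,0,0,1,-0.03,0,0,0,1]}}

```text
t: 8.57
tcp_pos: [0.4187, -0.0066, 0.0685]
tool_rot: [0.156, 0.686, -0.153, 0.694]
force: [-0.5, 0.6, 2.7]
finger_gap: 0.001
```

Request:
{"op": "step_arm", "data": {"increments": [-0.03,0,0,0,1,-0.03,0,0,0,1,-0.03,0,0,0,1,-0.03,0,0,0,1,-0.03,0,0,0,1]}}

```text
t: 9.2
tcp_pos: [0.4188, -0.0066, 0.0703]
tool_rot: [0.156, 0.686, -0.153, 0.694]
force: [-0.3, 0.5, 2.8]
finger_gap: 0.002
```

A spring force of about 3 to 4 N persists for several mm above the stop. So the key itself bottomed out, and its top is near 0.072. Next I'll lift clear and check.

Request:
{"op": "step_arm", "data": {"increments": [-0.1,0,0,0,1,-0.4,0,0,0,1,-1,0,0,0,1,-1.6,0,-0.4,0,1,-1.6,0.5,-0.8,0,1]}}

```text
t: 9.82
tcp_pos: [0.3882, 0.04, 0.1683]
tool_rot: [0.157, 0.684, -0.154, 0.695]
force: [0.6, -0.3, -0.7]
finger_gap: 0.001
```

Request:
{"op": "step_arm", "data": {"increments": [0,0.8,0,0,1,0,1.6,0,0,1,0,2.4,0,0,1,0,2.6,0,0,1,0,2.6,0,0,1]}}

```text
t: 10.45
tcp_pos: [0.4547, 0.1811, 0.1694]
tool_rot: [0.157, 0.684, -0.154, 0.695]
force: [-0.5, -0.8, 1.3]
finger_gap: 0.004
```

```bash
python3 - <<'E'
from h import *
im=snapshot("top");cv2.imwrite("pics/top6.png",im[140:380,130:500].repeat(2,0).repeat(2,1))
a=cv2.imread("pics/top0.png").astype(int);d=np.abs(im.astype(int)-a).max(2)
for n,(x0,y0,x1,y1) in dict(hood=(335,240,372,280),tin=(308,138,345,175),flux=(450,202,492,232),conn=(190,272,212,295),marker=(440,270,460,350),batt=(194,302,220,322),key=(312,288,342,318)).items(): print(n,d[y0:y1,x0:x1].max(),(d[y0:y1,x0:x1]>40).sum())
inc()
E
```

```text
hood 17 0
tin 22 0
flux 99 40
conn 136 199
marker 15 0
batt 151 37
key 13 0
t 10.5 tcp [0.4542 0.1803 0.1693] F [ 0.29 -0.17 -0.47] gap 0.0 q [ 0.15  0.44  1.84 -0.    0.85 -0.98]
```

View pics/top6.png

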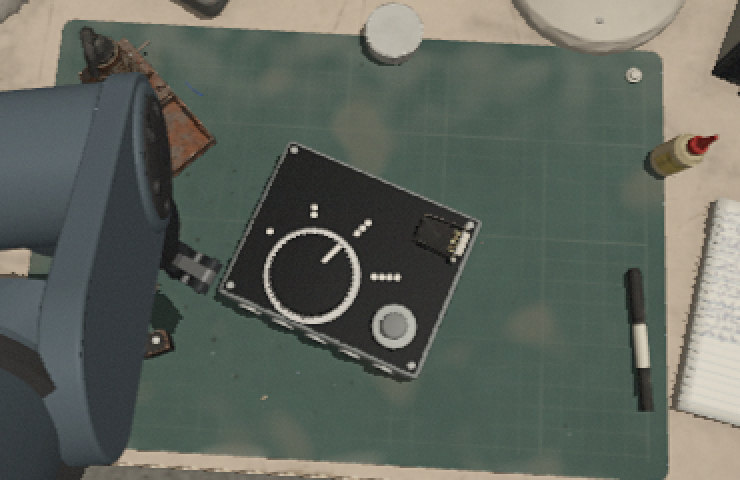

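The pointer is still on the three dots, and the key and hood are unchanged. The arm hides the connector. I'll check it and the bottle from the scene camera.

```bash
python3 - <<'E'
from h import *
for n,B in dict(top=dict(flux=(450,202,492,232)),scene=dict(conn=(200,248,224,268),batt=(188,256,210,284),flux=(470,288,502,336),marker=(394,350,438,415),tin=(362,224,396,250))).items():
    a=cv2.imread(f"pics/{n}0.png");b=snapshot(n)
    for k,(x0,y0,x1,y1) in B.items():
        r=cv2.matchTemplate(b[y0-15:y1+15,x0-15:x1+15],a[y0:y1,x0:x1],cv2.TM_CCOEFF_NORMED);_,v,_,l=cv2.minMaxLoc(r);print(n,k,round(v,3),np.array(l)-15)
cv2.imwrite("pics/scene7.png",b[200:350,120:520].repeat(2,0).repeat(2,1))
E
```

```text
top flux 0.97 [0 0]
scene conn 0.58 [1 1]
scene batt 0.822 [0 0]
scene flux 0.996 [0 0]
scene marker 0.999 [0 0]
scene tin 0.999 [0 0]
```

View pics/scene7.png

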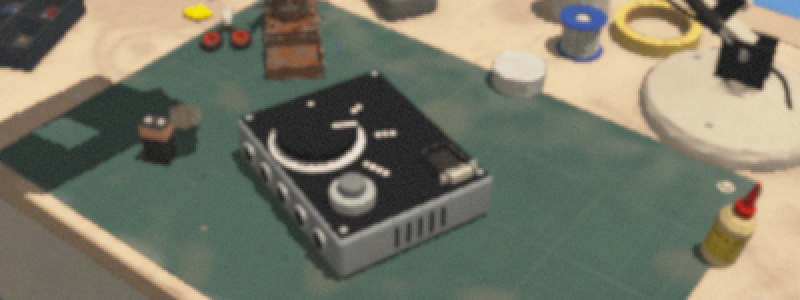

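The connector and battery are in place, only shadowed by the arm, and everything else matches with zero shift. I'm handing the job in.

```bash
python3 -c "
from station import *
print(sense()['t'],sense()['force']);print(sign_off())"
```

```text
10.6 [-0.78916391 -0.30623794 -0.21295438]
the job is handed in; nothing more can be done
None
```

The tester is set to program three and the start key was pressed once and came back up; I handed the job in at 10.6 s. I turned the knob 90° clockwise with the shut fingertips, pressing on its top at 12–16 N, and then lifted off.

**Last checks**
- **Knob:** in the top view the pointer lies on the row of three dots.
- **Start key:** it looks the same in the top view as before the press. The stop was firm, and on the way up I felt the spring's roughly 3–4 N over several mm. So I take it the key went fully down, but I had no direct reading of its travel.
- **Loose things:** the hood, tin, flux bottle, marker and battery showed no shift in the images. The connector was in the arm's shadow, so its match was weak (0.58, about 1 pixel), but it looks in place.
- **Robot:** it stands clear of everything, with no contact force.

**What disagreed**
- **Key force:** the key's top was higher than I assumed (about 72 mm, not 60–65 mm), so the press peaked at about 53 N on the key. That is below the 120 N wrist limit. The 40 N limits name the knob and the arm or gripper body. I read them as not covering a fingertip on the key, but I could not confirm that.
- **Knob centre:** a circle fit in the first wrist image was unusable, so I used the top-view position, which a closer view confirmed.

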